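Draw three nuts from the stockroom chute into a parts pan

ROBOT

A 7-joint arm with a two-finger parallel gripper is mounted at the origin on the work surface. World frame = base frame: x ahead of the robot, y to its left, z up, the work surface at z = 0. Lengths are in m, angles in degrees, forces in N, time in s.
With the tool pointing down it reaches from about 0.4 to 0.85 m from the base axis. Payload 4.5 kg.
Tool frame: the origin (TCP) lies at the very end of the fingers, on their centre line; the grasp point (between the pads) lies ctrl.grip_depth behind it (ctrl.grip_depth is the distance from the TCP to the grasp point, in m); x points along the fingers, z is the direction in which the jaws open and shut, and the axes are right-handed (so a half turn about x gives the same grasp; the last joint's range is limited). The gripper opens to 85 mm and grips with 20 to 120 N. Pads are 22 mm wide; open, the fingers measure 114 mm over their backs; the gripper's body (76 mm by 85 mm) begins 54 mm behind the grasp point. The pads swing forward as they close: fully open they stand 13 mm farther back than shut.
Start: joints at [-74.038, 39.483, -11.15, 89.685, 9.013, 51.709, -12.324], TCP at [0.151, 0.606, 0.205] pointing down, gripper open.
Joint ranges: [-172.22, 172.22], [-26.19, 119.32], [-84.43, 86.54], [7.71, 146.69], [-57.33, 237.33], [2.42, 119.75], [-152.13, 152.13]. Speed limits (degrees/s): [147.25, 147.25, 180, 180, 180, 180, 180].

INTERFACE

Orientations are given as a 3x3 rotation matrix whose columns are the frame's x, y, z axes.
In Python, from bench import telemetry, imaging, workorder, finder, ctrl gives the robot as it stands.
- The arm moves only by the tool servo_tool, never from a script. Its argument "increments" is a list that holds one entry, the list of rows, each a list of 4 numbers: the shift along the tool's x, y, z in m, then the turn about the tool's x in degrees. In form: [[[x, y, z, spin], ...]]. A call has 1 to 8 rows; each row shifts and turns the commanded pose from where the row before left it, along the tool's axes as they then stand; what a row does not reach is not made up. A row lasts 1/12 s, in which the tool goes at most 41.7 mm and 7.16 degrees, less where a joint would pass 70% of its speed; a pose out of reach is approached as far as the arm can. A call with a gripper value outside its range is refused whole. "hand" is the finger opening in m, from 0 to 0.0854, set as the call begins (left out, the last holds). The fingers move at their own pace and stop on an object; "newtons" is the grip in N (left out, the last holds). Time passes only in rows, so rows that do not move let the fingers close. It gives the time, the measured TCP pose, the force and the opening at its end, in the units of the state.
- telemetry.get_obs(): the state, without advancing time (a new reading comes with each control period).
- imaging.camera(name): name is "side" or "top" or "wrist"; returns the picture (400x640x3 uint8, blue, green, red); there is no depth.
- imaging.camera_info(name): a dict with "mtx" (3x3 intrinsics, pixels), "R" (3x3) and "t" (3): a world point X has camera coordinates R X + t; the wrist camera has in their place "tool_from_camera" (4x4, takes a point from camera to tool coordinates, whose origin is the TCP and whose axes are the tool frame's). Camera axes: x right, y down, z forward; pixel columns grow to the right and rows downward; lengths in m; the calibration is good to about 2 mm. A picture is of the moment at which its call begins: read the wrist's pose just before it. camera_info takes no time and is no camera call.
- workorder.close_job(): hands the job in, once; it reports no verdict.
Trained networks look in the newest picture that a camera, given by its name, has taken for a name from the list of things; names that differ only in an ending like _2 or _b are one class to them, and where a whole thing is asked for, a point or a joint stands for the part that bears it (a point fixed in the world has none). Each returns a list of dicts, best first, with "confidence" (0 to 1); they miss things now and then, are a little off and sometimes report something else, mostly with a low value. They report only what shows in the picture. A call takes as long as a camera call. They do not tell look-alikes from the thing itself.
- finder.spot_in(label, camera): "box" ([left, top, width, height] in pixels, round what is visible of it).
- finder.trace(label, camera): "mask" (400x640 bool, what is visible of it) and "box" ([left, top, width, height] in pixels, round what is visible of it).
The state is a dict: "time_s": time; "q": joint angles; "joint_vel": joint speeds; "joint_efforts": joint torques, N m; "eef_pos": TCP position; "eef_rot": TCP orientation; "ft_force": force on the tool from outside, world axes, zero at the start; "ft_torque": the same for the moment, N m; "grip_width": finger opening in m.
Only numpy, scipy, OpenCV 4.12 (cv2) and the standard library are available. Lean on these libraries where they do the work, as an engineer would, in place of code of your own. Each camera call takes 0.05 s, during which the arm holds its last target.

TASK

Take the parts pan by its handle, hold it up off the table under the mouth of the nut chute and push the pan's end wall against the spring-loaded bar below the mouth, so that the gate drops and all three nuts slide off into the pan; let none fall on the table or the board. Then draw back so that the gate closes, set the pan down flat on the wooden board, near the board's middle, and let go. Leave the carton, the can and the pulley where they are.

Things in the scene. Friction and masses are not known exactly. Their poses are not given: they have to be found in the camera images.
- pan_grip (a point): Middle of the parts pan's handle, half-way up: the place to grip. Straight level black bar 16 mm wide (pan y), 26 mm high, 100 mm long, running out (pan -x) from the middle of one short end of the pan. This point is 145 mm from the pan's centre, 60 mm from its end wall, 47 mm above its underside. Axes: the pan's, x from the handle to the far end, z up
- pan_floor (a point): Centre of the pan's inner floor, 3 mm above its underside; axes as the grip point's. Open aluminium tray, outside 170 mm (x) x 105 mm (y) x 60 mm high, walls and floor 3 mm, 0.2 kg; it starts flat on the table. The far end wall, which pushes the bar, has its outer face 85 mm from here along +x, its rim 57 mm above here
- mouth (a point): Middle of the lip (lower edge) of the chute's floor, 165 mm above the table. Grey sheet-metal trough, 42 mm wide inside, sloping at 33 degrees, on a fixed stand. Axes: +x level, from the lip back under the rising trough (nuts leave towards -x), z up. Falling nuts pass 30 to 75 mm out from the lip (-x). The stand's foot (12 mm high) begins 75 mm, its post 135 mm behind the lip
- push_bar (a point): Middle of the level black push bar, 12 mm thick, 80 mm long across the chute, hung below it. At rest 18 mm behind the lip (mouth +x), 90 mm above the table. 2 to 4 N along mouth +x swing it back up to 37 mm, to a stop, sinking 7 mm; it springs back. The gate plate in front of it drops to 128 mm above the table: a pan with its rim 105 to 120 mm up passes below the plate and meets the bar
- gate (a joint): Angle of gate and push bar together: 0 = shut (a steel plate stands across the mouth and holds the nuts back), 0.5 = bar pushed fully back, plate dropped below the lip. The nuts are free to slide off from about 0.35 on
- nut1_center (a point): Centre of the first steel hexagon nut in the trough (nearest the mouth): 32 mm across flats, 16 mm thick, about 60 g
- nut2_center (a point): Centre of the second nut, just behind the first; same size
- nut3_center (a point): Centre of the third nut, behind the second; same size
- board: Light plywood board lying on the table, 200 mm (its x) x 240 mm (its y), 6 mm thick, does not move. Origin: centre of its underside, on the table
- carton: Bystander: closed cardboard carton 70 x 120 x 70 mm, origin centre of its underside
- can: Bystander: upright metal can, 66 mm across, 130 mm high, origin centre of its underside
- pulley: Bystander: steel pulley lying flat, 76 mm across, 28 mm high, origin centre of its underside
- nut1: The same nut as a body; origin at its centre, axes level and in line with the chute while it lies in the trough
- nut2: The same nut as a body; origin at its centre, axes level and in line with the chute while it lies in the trough
- nut3: The same nut as a body; origin at its centre, axes level and in line with the chute while it lies in the trough
Mind the look-alikes: they are no part of the job. Leave any red look-alike of the nut2 alone.

How it is judged:
By the outcome, as a careful person would: the job done as asked, in the order asked, and still so for the second after the job is handed in, with the robot touching nothing.
It also fails if it takes over 51 s, if anything falls off the work surface, if the arm or the gripper's body presses on something with over 40 N, if the wrist force passes 120 N, or if a joint passes its speed limit or range.

## Working session

There is one attempt and no reset: what is moved stays moved. The work goes in short steps, Python scripts to look and compute and a tool call to move; the robot and the scene stay as the last step left them, time stands still between calls to the robot, and variables do not carry over. Pictures are saved under pics/ and viewed, and the job is handed in when it is done.

Besides the shell and the picture viewer there is one more tool, called after "Request:" by a JSON object that holds its "method" and its "body", one argument or row to a line. servo_tool: Moves the arm, as the interface text tells. Its arguments: {"type":"object","properties":{"increments":{"type":"array"},"hand":{"type":"number"},"newtons":{"type":"number"}},"required":["increments"]}

```bash
ls; mkdir -p pics; cat > h.py <<'E'
from bench import telemetry, imaging, workorder, finder, ctrl
import numpy as np, cv2
def ray(cam,u,v):
    i=imaging.camera_info(cam);K=np.array(i["mtx"]);
    d=np.linalg.inv(K)@[u,v,1.]
    if cam=="wrist":
        o=telemetry.get_obs();T=np.array(i["tool_from_camera"]);R=np.array(o["eef_rot"]);p=np.array(o["eef_pos"])
        return R@T[:3,3]+p, R@T[:3,:3]@d
    R=np.array(i["R"]);t=np.array(i["t"]).ravel()
    return -R.T@t, R.T@d
def at_z(cam,u,v,z):
    c,d=ray(cam,u,v); return c+d*(z-c[2])/d[2]
def proj(cam,X):
    i=imaging.camera_info(cam);K=np.array(i["mtx"]);X=np.atleast_2d(X).astype(float)
    if cam=="wrist":
        o=telemetry.get_obs();T=np.array(i["tool_from_camera"]);R=np.array(o["eef_rot"]);p=np.array(o["eef_pos"])
        Xt=(X-p)@R; Xc=(Xt-T[:3,3])@T[:3,:3]
    else: Xc=X@np.array(i["R"]).T+np.array(i["t"]).ravel()
    x=Xc@K.T; return x[:,:2]/x[:,2:]
E
python3 - <<'E'
from h import *
o=telemetry.get_obs();print({k:np.round(v,3).tolist() for k,v in o.items()},ctrl.grip_depth)
for c in("side","top","wrist"):
    cv2.imwrite(f"pics/{c}0.png",imaging.camera(c))
    i=imaging.camera_info(c);print(c,{k:np.round(v,3).tolist() for k,v in i.items()})
    for l in("pan_floor","pan_grip","mouth","push_bar","board","carton","can","pulley","nut1"):
        print(l,[(np.round(d["box"]).tolist(),round(float(d["confidence"]),2)) for d in finder.spot_in(l,c)[:3]])
E
```

```text
pics
{'time_s': 0.0, 'q': [-74.036, 39.533, -11.145, 89.747, 9.011, 51.71, -12.328], 'joint_vel': [0.054, 0.046, 0.012, 0.086, 0.106, -0.114, 0.042], 'joint_efforts': [-0.0, -53.961, -1.267, -15.855, 0.009, 0.009, -0.0], 'eef_pos': [0.151, 0.606, 0.204], 'eef_rot': [[-0.0, -0.97, 0.242], [-0.002, 0.242, 0.97], [-1.0, -0.0, -0.002]], 'ft_force': [0.135, -0.114, 0.31], 'ft_torque': [0.008, -0.068, -0.036], 'grip_width': 0.085} 0.0187
side {'mtx': [[393.387, 0.0, 324.603], [0.0, 393.387, 197.943], [0.0, 0.0, 1.0]], 'R': [[-0.996, -0.084, 0.02], [-0.067, 0.618, -0.783], [0.054, -0.782, -0.621]], 't': [0.546, 0.173, 0.98]}
pan_floor [([294.0, 196.0, 49.0, 86.0], 0.82)]
pan_grip [([294.0, 192.0, 50.0, 90.0], 0.59)]
mouth [([252.0, 267.0, 82.0, 133.0], 0.69), ([214.0, 215.0, 39.0, 52.0], 0.2)]
push_bar [([250.0, 157.0, 30.0, 50.0], 0.58), ([305.0, 278.0, 20.0, 48.0], 0.49)]
board [([294.0, 195.0, 48.0, 87.0], 0.72), ([290.0, 160.0, 71.0, 46.0], 0.67)]
carton [([216.0, 211.0, 35.0, 57.0], 0.7)]
can [([251.0, 158.0, 28.0, 45.0], 0.78)]
pulley [([390.0, 337.0, 40.0, 44.0], 0.74)]
nut1 [([226.0
[... 426 characters left out ...]
72.0, 173.0, 92.0, 47.0], 0.42)]
push_bar [([198.0, 180.0, 25.0, 29.0], 0.66)]
board [([362.0, 162.0, 90.0, 77.0], 0.63)]
carton [([284.0, 117.0, 38.0, 29.0], 0.85)]
can [([364.0, 122.0, 24.0, 32.0], 0.7), ([180.0, 178.0, 16.0, 14.0], 0.32)]
pulley [([198.0, 253.0, 29.0, 29.0], 0.77)]
nut1 [([202.0, 250.0, 25.0, 30.0], 0.72), ([132.0, 162.0, 89.0, 57.0], 0.62), ([207.0, 183.0, 14.0, 14.0], 0.49)]
wrist {'mtx': [[320.306, 0.0, 319.036], [0.0, 320.306, 197.799], [0.0, 0.0, 1.0]], 'tool_from_camera': [[-0.0, -0.314, 0.949, -0.169], [0.0, -0.949, -0.314, 0.081], [1.0, -0.0, 0.0, 0.0], [0.0, 0.0, 0.0, 1.0]]}
pan_floor []
pan_grip []
mouth []
push_bar []
board []
carton []
can []
pulley []
nut1 []
```

View pics/side0.png

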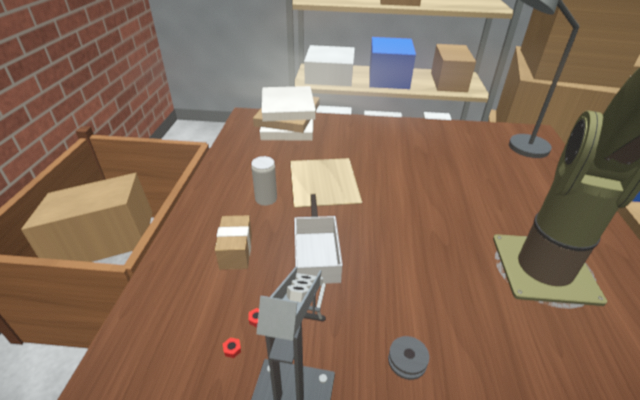

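View pics/top0.png

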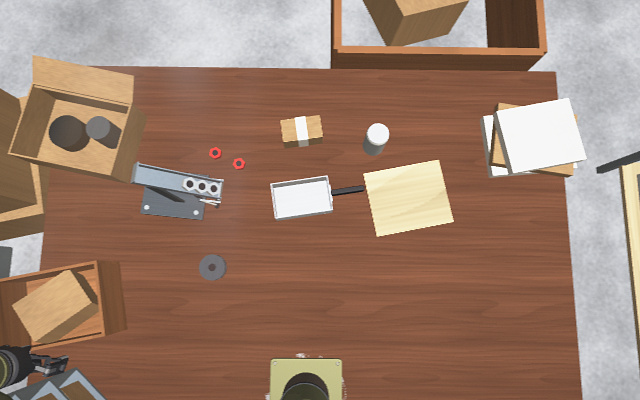

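```bash
python3 - <<'E'
import cv2
a=cv2.imread('pics/top0.png');cv2.imwrite('pics/topz.png',cv2.resize(a[140:260,120:380],None,fx=3,fy=3,interpolation=cv2.INTER_CUBIC))
a=cv2.imread('pics/side0.png');cv2.imwrite('pics/sidez.png',cv2.resize(a[180:380,200:400],None,fx=3,fy=3,interpolation=cv2.INTER_CUBIC))
E
```

```text
(no output)
```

View pics/topz.png

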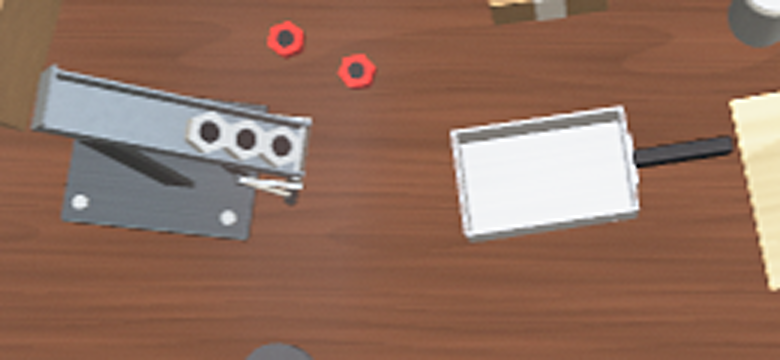

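View pics/sidez.png

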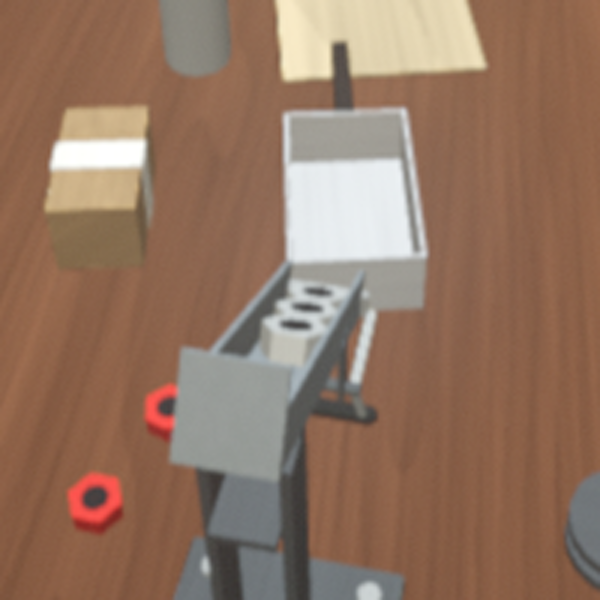

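```bash
python3 - <<'E'
import cv2
a=cv2.imread('pics/top0.png')
cv2.imwrite('pics/tz1.png',cv2.resize(a[150:225,125:230],None,fx=7,fy=7,interpolation=cv2.INTER_CUBIC))
cv2.imwrite('pics/tz2.png',cv2.resize(a[165:230,262:374],None,fx=7,fy=7,interpolation=cv2.INTER_CUBIC))
a=cv2.imread('pics/side0.png');cv2.imwrite('pics/sz1.png',cv2.resize(a[185:290,280:350],None,fx=5,fy=5,interpolation=cv2.INTER_CUBIC))
cv2.imwrite('pics/sz2.png',cv2.resize(a[260:400,245:345],None,fx=4,fy=4,interpolation=cv2.INTER_CUBIC))
E
```

```text
(no output)
```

View pics/tz1.png

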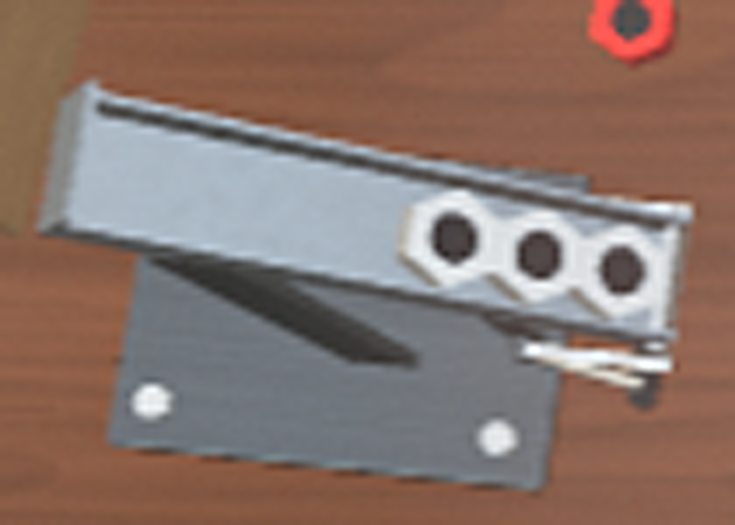

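View pics/tz2.png

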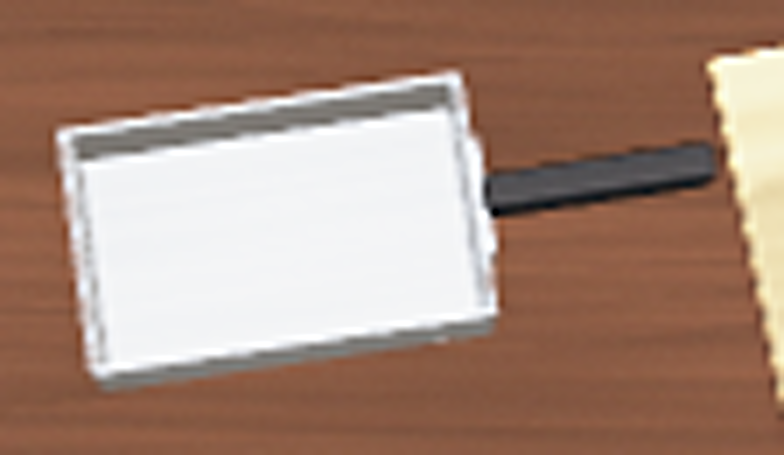

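View pics/sz1.png

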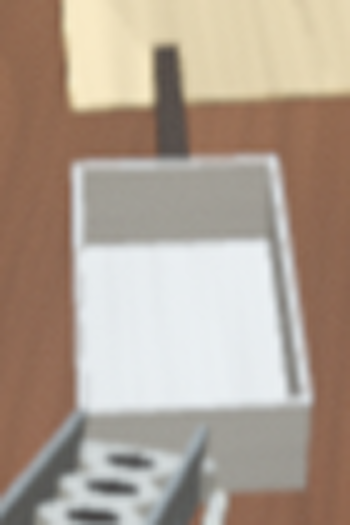

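View pics/sz2.png

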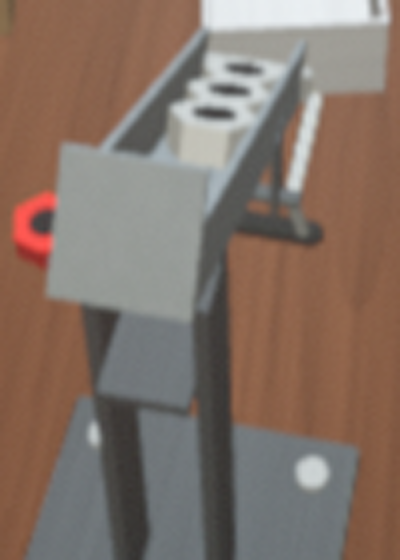

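```bash
cat > fit.py <<'E'
from h import *
from scipy.optimize import least_squares
def px(u0,v0,s,P): return np.array([[u0+(a+.5)/s-.5,v0+(b+.5)/s-.5] for a,b in P])
def fr(p):
    c,s=np.cos(p[2]),np.sin(p[2]); return np.array([[c,-s,0],[s,c,0],[0,0,1]]),np.array([p[0],p[1],0])
def X(p,L): R,t=fr(p); return np.array(L)@R.T+t
# pan
L=[[.085,.0525,.06],[.085,-.0525,.06],[-.085,-.0525,.06],[-.085,.0525,.06]]
C=[at_z("top",*q,.06) for q in px(262,165,7,[(58,131),(460,72),(497,316),(95,378)])]
print(np.round(C,4))
# image: left=+y far end. far-top corner has world x larger; pan y = z cross x: x~+y => pan y ~ -x world
order=[[.085,-.0525,.06],[-.085,-.0525,.06],[-.085,.0525,.06],[.085,.0525,.06],[-.185,0,.06]]
top=px(262,165,7,[(58,131),(460,72),(497,316),(95,378),(714,160)])
Ls=[[-.085,-.0525,.06],[-.085,.0525,.06],[.085,.0525,.06],[.085,.0525,0]]
sd=px(280,185,5,[(72,162),(276,155),(313,404),(307,490)])
def f(p): return np.r_[(proj("top",X(p,order))-top).ravel(),(proj("side",X(p,Ls))-sd).ravel()]
r=least_squares(f,[.56,.05,1.6],loss='soft_l1');p=r.x
print("pan",p[:2],np.degrees(p[2]));print(np.round(f(p).reshape(-1,2),1).tolist())
print("grip",X(p,[[-.145,0,.047]]))
# board
a=33*np.pi/180
def nut(s0,k): s=s0+.032*k; return [s*np.cos(a)-.016*np.sin(a),0,.165+s*np.sin(a)+.016*np.cos(a)]
tn=px(125,150,7,[(622,268),(541,254),(455,237)]);sn=px(245,260,4,[(244,68),(228,90),(215,113)])
tf=px(125,150,7,[(545,490),(587,180),(110,445)]);tb=px(125,150,7,[(645,392)]);sb=px(245,260,4,[(321,233)])
def g(q):
    N=X(q,[nut(q[3],k) for k in range(3)])
    F=X(q,[[.075,q[4],.012],[.075,-q[4],.012],[.075+q[5],q[4],.012]])
    B=X(q,[[.018,.04,.09]])
    return np.r_[(proj("top",N)-tn).ravel(),(proj("side",N)-sn).ravel(),(proj("top",F)-tf).ravel(),.5*(proj("top",B)-tb).ravel(),.5*(proj("side",B)-sb).ravel()]
q=least_squares(g,[.58,.3,1.4,.016,.06,.15],loss='soft_l1').x
print("mouth",q[:2],np.degrees(q[2]),q[3:]);print(np.round(g(q).reshape(-1,2),1).tolist())
E
python3 fit.py
```

```text
[[ 0.606   0.1105  0.06  ]
 [ 0.6332 -0.0589  0.06  ]
 [ 0.529  -0.0749  0.06  ]
 [ 0.5014  0.0924  0.06  ]]
pan [0.56678676 0.01852584] 99.18085338317488
[[-0.1, 0.3], [-0.6, 0.3], [-0.4, 0.1], [-0.6, -0.0], [-0.8, -0.0], [0.4, -0.4], [-0.1, -0.4], [-0.4, -1.4], [-0.3, -1.4]]
grip [[ 0.5899217  -0.12461666  0.047     ]]
mouth [0.56460692 0.23825536] 84.9402932198103 [0.01941167 0.06833698 0.18538275]
[[-0.2, 0.4], [-0.4, 0.2], [-0.3, 0.3], [-0.4, -0.7], [0.2, -0.9], [-0.3, -0.8], [-1.0, -0.4], [-0.8, -0.2], [-0.0, 0.2], [-0.5, 1.3], [0.2, -0.2]]
```

Request:
{"method": "servo_tool", "body": {
  "increments": [
    [[0,-0.027,-0.027,0],[0,-0.027,-0.027,0],[0,-0.027,-0.027,0],[0,-0.027,-0.027,0],[0,-0.027,-0.027,0],[0,-0.027,-0.027,0],[0,-0.027,-0.027,0],[0,-0.027,-0.027,0]]
  ],
  "hand": 0.06,
  "newtons": 120
}}

```text
time_s: 2.17
eef_pos: [0.3094, 0.343, 0.2056]
eef_rot: [[0.001, -0.97, 0.242], [0.001, 0.242, 0.97], [-1.0, -0.0, 0.001]]
ft_force: [0.7, 0.6, 0.4]
grip_width: 0.0603
```

```bash
cat >> h.py <<'E'
def board_fit(P):
    pass
def goto(x,y,z,yaw_toolz,p=None,R=None):
    o=telemetry.get_obs();p=np.array(o["eef_pos"]);R=np.array(o["eef_rot"])
    az=np.degrees(np.arctan2(R[1,2],R[0,2]))
    d=R.T@(np.array([x,y,z])-p)
    print("t",o["time_s"],"p",np.round(p,4),"az",round(az,2),"d_tool",np.round(d,4),"spin",round(-(yaw_toolz-az),2),"F",np.round(o["ft_force"],1),"w",round(float(o["grip_width"]),4),"q",np.round(o["q"],0))
E
python3 - <<'E'
import cv2
a=cv2.imread('pics/top0.png')
cv2.imwrite('pics/tz3.png',cv2.resize(a[152:244,352:464],None,fx=6,fy=6,interpolation=cv2.INTER_CUBIC))
E
python3 -c "
from h import *
goto(.588,-.1147,.2,9.18)"
```

```text
t 2.1667 p [0.3094 0.343  0.2056] az 76.0 d_tool [ 0.0055 -0.381  -0.3767] spin 66.82 F [0.7 0.6 0.4] w 0.0603 q [-45.  28. -14. 117.  11.  36.  11.]
```

View pics/tz3.png

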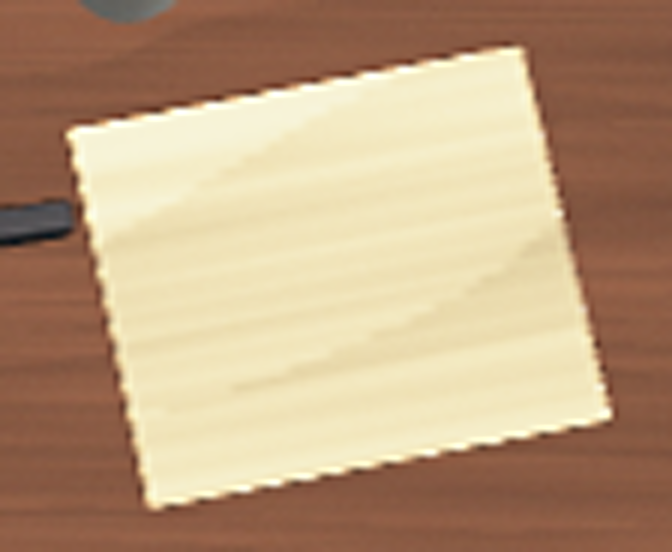

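Request:
{"method": "servo_tool", "body": {
  "increments": [
    [[0,-0.027,-0.027,0],[0,-0.027,-0.027,0],[0,-0.027,-0.027,0],[0,-0.027,-0.027,0],[0,-0.027,-0.027,0],[0,-0.027,-0.027,0],[0,-0.027,-0.027,0],[0,-0.027,-0.027,0]]
  ]
}}

```text
time_s: 2.83
eef_pos: [0.4668, 0.0808, 0.2055]
eef_rot: [[0.001, -0.97, 0.242], [0.0, 0.242, 0.97], [-1.0, -0.001, 0.0]]
ft_force: [0.7, 0.9, -1.0]
grip_width: 0.0603
```

Request:
{"method": "servo_tool", "body": {
  "increments": [
    [[0,-0.027,-0.027,0],[0,-0.027,-0.027,0],[0,-0.027,-0.027,0],[0,-0.027,-0.027,0],[0,-0.027,-0.027,0],[0,0,0,7],[0,0,0,7],[0,0,0,7]]
  ]
}}

```text
time_s: 3.5
eef_pos: [0.5644, -0.0822, 0.2051]
eef_rot: [[0.0, -0.814, 0.581], [0.0, 0.581, 0.814], [-1.0, 0.0, 0.0]]
ft_force: [-0.9, 0.3, 0.0]
grip_width: 0.0602
```

Request:
{"method": "servo_tool", "body": {
  "increments": [
    [[0,0,0,7],[0,0,0,7],[0,0,0,7],[0,0,0,7],[0,0,0,7],[0,0,0,7],[0,0,0,3.8],[0,0,0,0]]
  ]
}}

```text
time_s: 4.17
eef_pos: [0.5643, -0.0808, 0.2053]
eef_rot: [[0.0, -0.158, 0.987], [-0.0, 0.987, 0.158], [-1.0, -0.0, 0.0]]
ft_force: [-0.3, 0.7, 0.7]
grip_width: 0.0597
```

```bash
python3 - <<'E'
from h import *
goto(.588,-.1147,.1,9.18)
C=np.array([at_z("top",352+(a+.5)/6-.5,152+(b+.5)/6-.5,.006) for a,b in [(70,130),(522,47),(611,415),(152,507)]])
print(C,C.mean(0)); e=C[1]-C[0];f=C[2]-C[1];print(np.linalg.norm(e),np.linalg.norm(f),np.degrees(np.arctan2(-e[1],-e[0])),np.degrees(np.arctan2(f[1],f[0])))
cv2.imwrite("pics/w1.png",imaging.camera("wrist"))
# predicted handle in wrist
print(proj("wrist",[[.5899-.16*-.04-.0,-.1246-.987*.04,.06],[.5899+.16*-.04,-.1246+.987*.04,.06]]))
E
```

```text
t 4.1667 p [ 0.5643 -0.0808  0.2053] az 9.11 d_tool [ 0.1053 -0.0372  0.0181] spin -0.07 F [-0.3  0.7  0.7] w 0.0597 q [  1.  35.   3. 100.  -3.  45.  15.]
[[ 0.65139099 -0.17146118  0.006     ]
 [ 0.69794861 -0.40701224  0.006     ]
 [ 0.50597542 -0.44562096  0.006     ]
 [ 0.45725346 -0.21137615  0.006     ]] [ 0.57814212 -0.30886763  0.006     ]
0.2401081297610776 0.19581710528843302 101.18063117031345 -168.62864528131524
[[336.12772168 253.34589777]
 [337.54908147 183.15314443]]
```

View pics/w1.png

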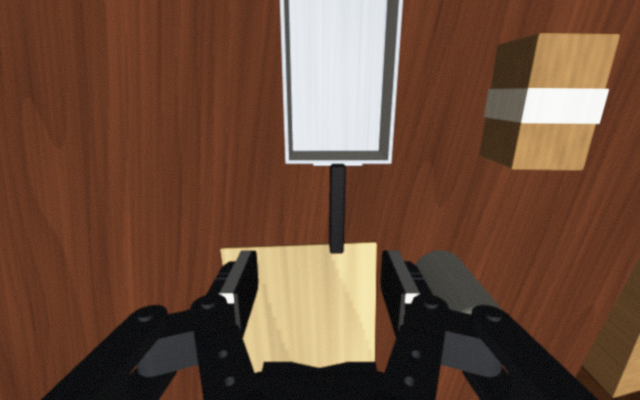

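Request:
{"method": "servo_tool", "body": {
  "increments": [
    [[0,-0.0185,0.009,0],[0,-0.0185,0.009,0],[0.035,0,0,0],[0.035,0,0,0],[0.035,0,0,0],[0,0,0,0],[0,0,0,0]]
  ]
}}

```text
time_s: 4.8
eef_pos: [0.5865, -0.1145, 0.0992]
eef_rot: [[-0.004, -0.161, 0.987], [0.001, 0.987, 0.161], [-1.0, 0.002, -0.004]]
ft_force: [0.5, -0.7, 1.3]
grip_width: 0.06
```

```bash
python3 - <<'E'
from h import *
goto(.588,-.1147,.028,9.18)
cv2.imwrite("pics/w2.png",imaging.camera("wrist"))
E
```

```text
t 4.8 p [ 0.5865 -0.1145  0.0992] az 9.25 d_tool [ 0.0712 -0.0005  0.0017] spin 0.07 F [ 0.5 -0.7  1.3] w 0.06 q [  5.  45.   2. 100.  -3.  35.  19.]
```

View pics/w2.png

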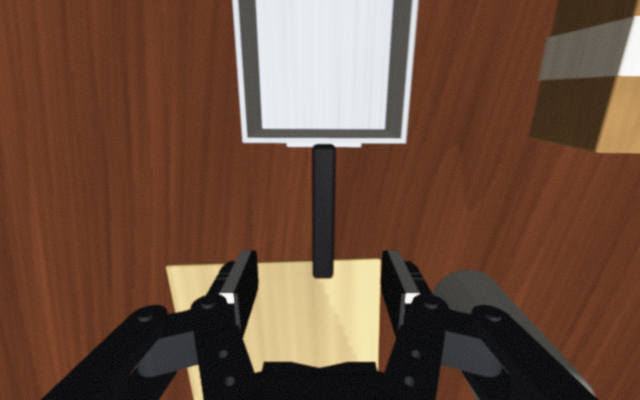

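Request:
{"method": "servo_tool", "body": {
  "increments": [
    [[0.024,0,0.0017,0],[0.024,0,0,0],[0.016,0,0,0],[0.007,0,0,0],[0,0,0,0],[0,0,0,0]]
  ]
}}

```text
time_s: 5.35
eef_pos: [0.5911, -0.1148, 0.0312]
eef_rot: [[0.003, -0.16, 0.987], [-0.0, 0.987, 0.16], [-1.0, -0.001, 0.003]]
ft_force: [-0.2, 0.3, 0.2]
grip_width: 0.0602
```

Request:
{"method": "servo_tool", "body": {
  "increments": [
    [[0,0,0,0],[0,0,0,0],[0,0,0,0],[0,0,0,0],[0,0,0,0],[0,0,0,0],[0,0,0,0],[0,0,0,0]]
  ],
  "hand": 0,
  "newtons": 120
}}

```text
time_s: 6.02
eef_pos: [0.5901, -0.1152, 0.03]
eef_rot: [[0.002, -0.159, 0.987], [-0.001, 0.987, 0.159], [-1.0, -0.001, 0.001]]
ft_force: [-0.5, -1.0, 6.4]
grip_width: 0.0103
```

```bash
python3 - <<'E'
from h import *
goto(.588,-.1147,.028,9.18)
cv2.imwrite("pics/w3.png",imaging.camera("wrist"))
E
```

```text
t 6.0167 p [ 0.5901 -0.1152  0.03  ] az 9.16 d_tool [ 0.002   0.0009 -0.002 ] spin -0.02 F [-0.5 -1.   6.4] w 0.0103 q [  6.  52.   2. 101.  -3.  27.  19.]
```

View pics/w3.png

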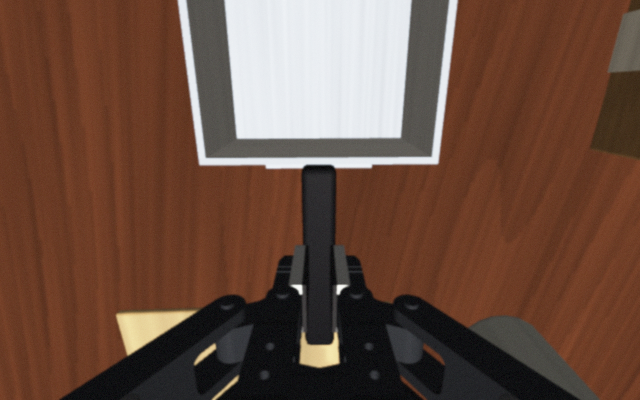

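Request:
{"method": "servo_tool", "body": {
  "increments": [
    [[-0.005,0,0,0],[-0.01,0,0,0],[-0.012,0,0,0],[-0.012,0,0,0],[-0.008,0,0,0],[-0.005,0,0,0],[0,0,0,0],[0,0,0,0]]
  ]
}}

```text
time_s: 6.73
eef_pos: [0.5896, -0.1145, 0.0816]
eef_rot: [[0.001, -0.16, 0.987], [0.0, 0.987, 0.16], [-1.0, -0.0, 0.001]]
ft_force: [-0.1, 0.6, -2.4]
grip_width: 0.01
```

```bash
python3 - <<'E'
from h import *
u=np.radians(84.94);m=np.array([.5646,.2383]);d=np.array([np.cos(u),np.sin(u)])
t=m+d*(-.073-.135-.045); goto(t[0],t[1],.082,-5.06)
a=imaging.camera("side")
cv2.imwrite("pics/s2.png",cv2.resize(a[130:290,240:400],None,fx=4,fy=3.7,interpolation=cv2.INTER_CUBIC))
cv2.imwrite("pics/w4.png",imaging.camera("wrist"))
E
```

```text
t 6.7333 p [ 0.5896 -0.1145  0.0816] az 9.18 d_tool [-0.0004  0.107  -0.0306] spin 14.24 F [-0.1  0.6 -2.4] w 0.01 q [  5.  47.   2. 100.  -3.  33.  19.]
```

View pics/s2.png

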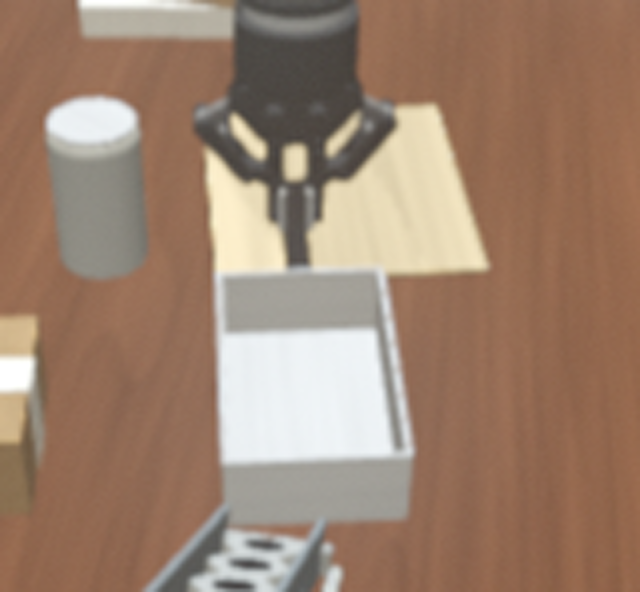

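View pics/w4.png

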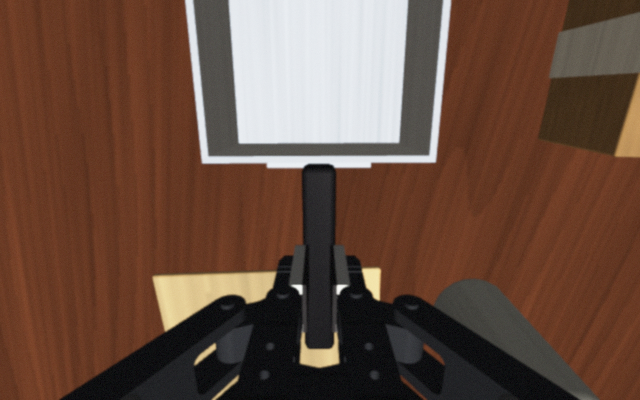

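```bash
cat > tilt.py <<'E'
from h import *
from scipy.optimize import least_squares
def tilt(P,u0,v0,fx,fy,yaw,L):
    o=telemetry.get_obs();g=np.array(o["eef_pos"])-[0,0,.0]
    px=np.array([[u0+(a+.5)/fx-.5,v0+(b+.5)/fy-.5] for a,b in P])
    def pts(p):
        y=np.radians(yaw+p[2]);c,s=np.cos(p[0]),np.sin(p[0])   # p0 >0 droop
        Ry=np.array([[c,0,s],[0,1,0],[-s,0,c]]);Rz=np.array([[np.cos(y),-np.sin(y),0],[np.sin(y),np.cos(y),0],[0,0,1]])
        Q=(np.array(L)-[-.135,0,.047])@Ry.T
        return Q@Rz.T+g+[0,0,.017+p[1]]+ (Rz@[p[3],0,0]) + (Rz@[0,p[4],0])
    f=lambda p:np.r_[(proj("side",pts(p))-px).ravel(),p[1]/.002,p[3]/.003,p[4]/.002,p[2]/1]
    r=least_squares(f,[0,0,0,0,0]);print("droop deg",np.degrees(r.x[0]),"dz",r.x[1],"dyaw",r.x[2],r.x[3:],"res",np.round(r.fun,1))
    E=[[.085,0,.06],[.085,0,0],[-.085,0,.06],[-.085,0,0],[0,0,.003]]
    L=E;Lp=None
    y=np.array(E)
    return r.x
E
python3 - <<'E'
from tilt import *
L=[[-.085,-.0525,.06],[-.085,.0525,.06],[.085,.0525,.06],[.085,-.0525,.06],[.085,.0525,0],[.085,-.0525,0]]
tilt([(217,272),(380,267),(412,453),(222,463),(409,518),(228,522)],240,130,4,3.7,99.18,L)
E
```

```text
droop deg 2.771418000009168 dz -0.0006524200239266469 dyaw 0.29134686736702964 [ 5.19157547e-04 -1.34571215e-05] res [-0.1 -0.4  0.6 -0.5  0.3  0.2  0.3 -0.3 -0.4 -0.3 -0.6  0.9 -0.3  0.2
 -0.   0.3]
```

Request:
{"method": "servo_tool", "body": {
  "increments": [
    [[-0.003,0.01,-0.003,0],[-0.004,0.02,-0.006,0],[-0.003,0.026,-0.007,0],[0,0.025,-0.007,4],[0,0.015,-0.004,5],[0,0.007,0,4.2],[0,0,0,1],[0,0,0,0]]
  ]
}}

```text
time_s: 7.5
eef_pos: [0.5482, -0.0158, 0.0911]
eef_rot: [[-0.001, 0.085, 0.996], [-0.0, 0.996, -0.085], [-1.0, -0.0, -0.001]]
ft_force: [-0.5, -1.0, -2.6]
grip_width: 0.0103
```

```bash
python3 - <<'E'
from h import *
u=np.radians(84.94);m=np.array([.5646,.2383]);d=np.array([np.cos(u),np.sin(u)])
t=m+d*(-.073-.135); goto(t[0],t[1],.092,-5.06)
a=imaging.camera("side")
cv2.imwrite("pics/s3.png",cv2.resize(a[170:330,240:400],None,fx=4,fy=3.7,interpolation=cv2.INTER_CUBIC))
a=imaging.camera("top")
cv2.imwrite("pics/t3.png",cv2.resize(a[150:250,125:345],None,fx=3.6,fy=3.6,interpolation=cv2.INTER_CUBIC))
E
```

```text
t 7.5 p [ 0.5482 -0.0158  0.0911] az -4.88 d_tool [-0.0009  0.0466 -0.0059] spin 0.18 F [-0.5 -1.  -2.6] w 0.0103 q [ -7.  44.   7. 109. -10.  28.   2.]
```

View pics/s3.png

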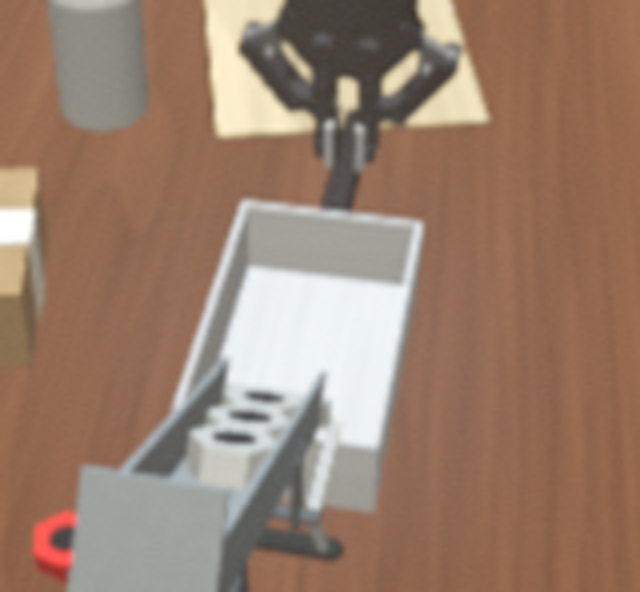

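View pics/t3.png

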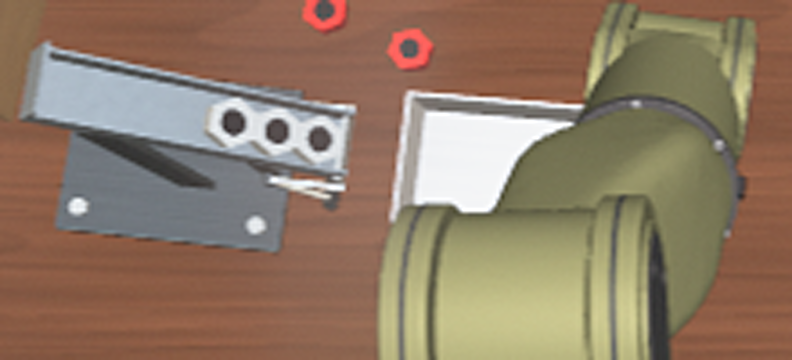

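```bash
python3 - <<'E'
from tilt import *
L=[[-.085,-.0525,.06],[-.085,.0525,.06],[.085,.0525,.06],[.085,.0525,0]]
tilt([(242,201),(424,220),(379,446),(373,511)],240,170,4,3.7,85.12,L)
E
```

```text
droop deg 3.459540987762311 dz -0.000676905165956895 dyaw 0.21209373045239144 [0.00142822 0.00077001] res [ 0.1 -0.6 -0.6 -0.  -0.3  0.3  0.4 -0.3 -0.3  0.5  0.4  0.2]
```

Request:
{"method": "servo_tool", "body": {
  "increments": [
    [[-0.003,0.008,-0.005,0],[0,0.01,0,0.2],[0,0.01,0,0],[0,0.008,0,0],[0,0.004,0,0],[0,0,0,0]]
  ]
}}

```text
time_s: 8.1
eef_pos: [0.5473, 0.0259, 0.0942]
eef_rot: [[0.0, 0.088, 0.996], [0.001, 0.996, -0.088], [-1.0, 0.001, 0.0]]
ft_force: [-0.0, -0.1, -1.9]
grip_width: 0.0101
```

```bash
python3 - <<'E'
from h import *
u=np.radians(84.94);m=np.array([.5646,.2383]);d=np.array([np.cos(u),np.sin(u)])
t=m+d*(-.073-.135); goto(t[0],t[1],.094,-5.06)
a=imaging.camera("side")
cv2.imwrite("pics/s4.png",cv2.resize(a[190:350,240:400],None,fx=4,fy=3.7,interpolation=cv2.INTER_CUBIC))
E
```

```text
t 8.1 p [0.5473 0.0259 0.0942] az -5.05 d_tool [ 0.0002  0.0051 -0.0015] spin 0.01 F [-0.  -0.1 -1.9] w 0.0101 q [-12.  43.   8. 109. -11.  28.  -1.]
```

View pics/s4.png

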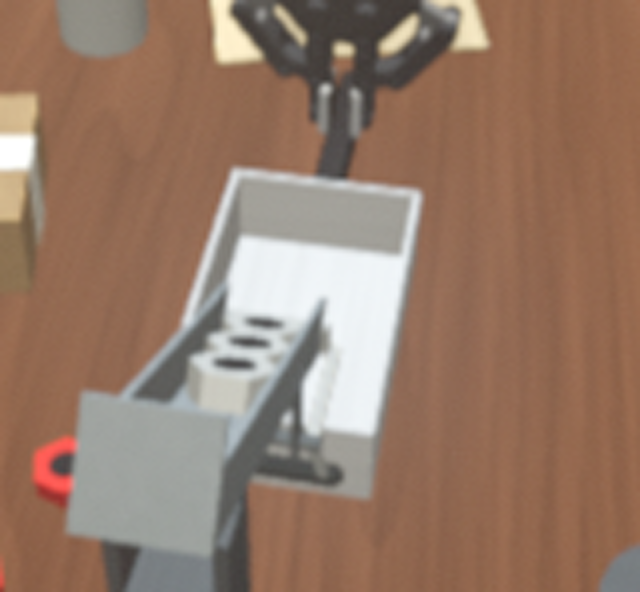

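Request:
{"method": "servo_tool", "body": {
  "increments": [
    [[0,0.006,-0.001,0],[0,0.006,0,0],[0,0.006,0,0],[0,0.006,0,0],[0,0.005,0,0],[0,0.004,0,0],[0,0.002,0,0],[0,0,0,0]]
  ]
}}

```text
time_s: 8.82
eef_pos: [0.5492, 0.0589, 0.0942]
eef_rot: [[-0.0, 0.09, 0.996], [-0.0, 0.996, -0.09], [-1.0, -0.0, -0.0]]
ft_force: [0.3, -2.9, -2.6]
grip_width: 0.0105
```

```bash
python3 - <<'E'
from h import *
u=np.radians(84.94);m=np.array([.5646,.2383]);d=np.array([np.cos(u),np.sin(u)])
t=m+d*(-.073-.135+.033); goto(t[0],t[1],.094,-5.06)
a=imaging.camera("side")
cv2.imwrite("pics/s5.png",cv2.resize(a[190:350,240:400],None,fx=4,fy=3.7,interpolation=cv2.INTER_CUBIC))
E
```

```text
t 8.8167 p [0.5492 0.0589 0.0942] az -5.19 d_tool [ 0.0002  0.005  -0.0005] spin -0.13 F [ 0.3 -2.9 -2.6] w 0.0105 q [-16.  44.   8. 109. -12.  29.  -4.]
```

View pics/s5.png

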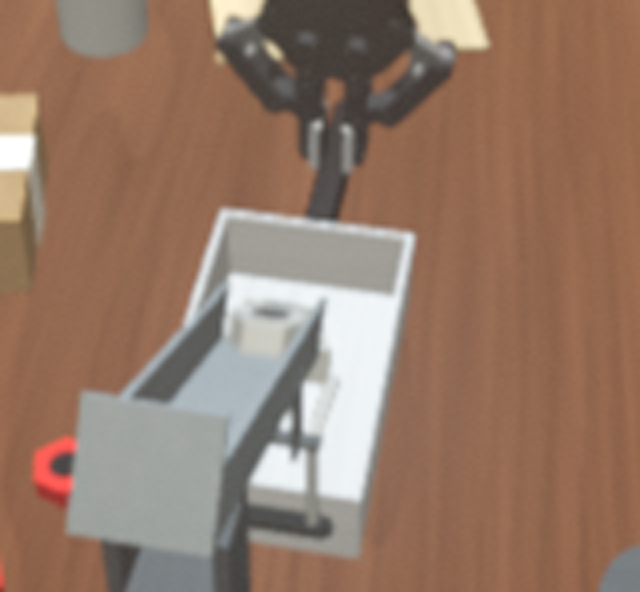

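Request:
{"method": "servo_tool", "body": {
  "increments": [
    [[0,0.002,0,0],[0,0.001,0,0],[0,0,0,0],[0,0,0,0],[0,0,0,0],[0,0,0,0],[0,0,0,0],[0,0,0,0]]
  ]
}}

```text
time_s: 9.53
eef_pos: [0.5496, 0.0615, 0.0943]
eef_rot: [[-0.0, 0.091, 0.996], [0.0, 0.996, -0.091], [-1.0, 0.0, -0.0]]
ft_force: [-0.4, -3.2, -3.4]
grip_width: 0.0101
```

```bash
python3 - <<'E'
from h import *
a=imaging.camera("side")
cv2.imwrite("pics/s6.png",cv2.resize(a[190:350,240:400],None,fx=4,fy=3.7,interpolation=cv2.INTER_CUBIC))
a=imaging.camera("top")
cv2.imwrite("pics/t6.png",cv2.resize(a[150:250,125:345],None,fx=3.6,fy=3.6,interpolation=cv2.INTER_CUBIC))
E
```

```text
(no output)
```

View pics/s6.png

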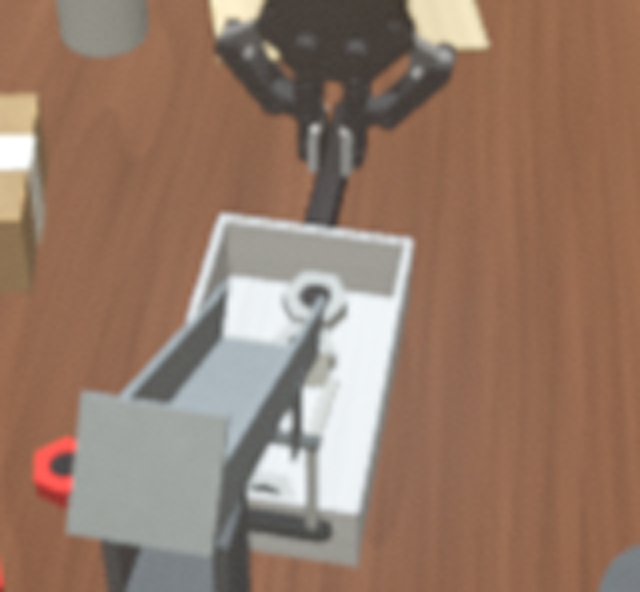

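View pics/t6.png

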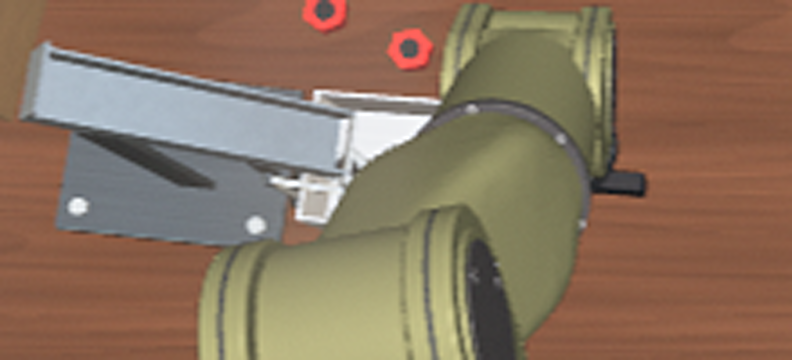

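Request:
{"method": "servo_tool", "body": {
  "increments": [
    [[0,0,0,0],[0,-0.004,0,0],[0,-0.008,0,0],[0,-0.012,0,0],[0,-0.016,0,0],[0,-0.02,0,0],[0,-0.02,0,0],[0,-0.02,0,0]]
  ]
}}

```text
time_s: 10.3
eef_pos: [0.5407, -0.039, 0.0944]
eef_rot: [[0.001, 0.091, 0.996], [0.001, 0.996, -0.091], [-1.0, 0.001, 0.001]]
ft_force: [-0.1, 0.2, -3.2]
grip_width: 0.0105
```

Request:
{"method": "servo_tool", "body": {
  "increments": [
    [[0,-0.02,0,0],[0,-0.018,0,0],[0,-0.012,0,0],[0,-0.006,0,0],[0,0,0,0],[0,0,0,0]]
  ]
}}

```text
time_s: 10.8
eef_pos: [0.5356, -0.0928, 0.0943]
eef_rot: [[0.0, 0.091, 0.996], [0.001, 0.996, -0.091], [-1.0, 0.001, 0.0]]
ft_force: [-0.5, 0.5, -3.5]
grip_width: 0.01
```

```bash
python3 - <<'E'
from h import *
goto(.604,-.441,.1,11.2)
a=imaging.camera("side")
cv2.imwrite("pics/s7.png",cv2.resize(a[160:340,240:400],None,fx=4,fy=3.3,interpolation=cv2.INTER_CUBIC))
cv2.imwrite("pics/w7.png",imaging.camera("wrist"))
E
```

```text
t 10.8 p [ 0.5356 -0.0928  0.0943] az -5.2 d_tool [-0.0062 -0.3406  0.0996] spin -16.4 F [-0.5  0.5 -3.5] w 0.01 q [  2.  43.   6. 110.  -9.  27.   8.]
```

View pics/s7.png

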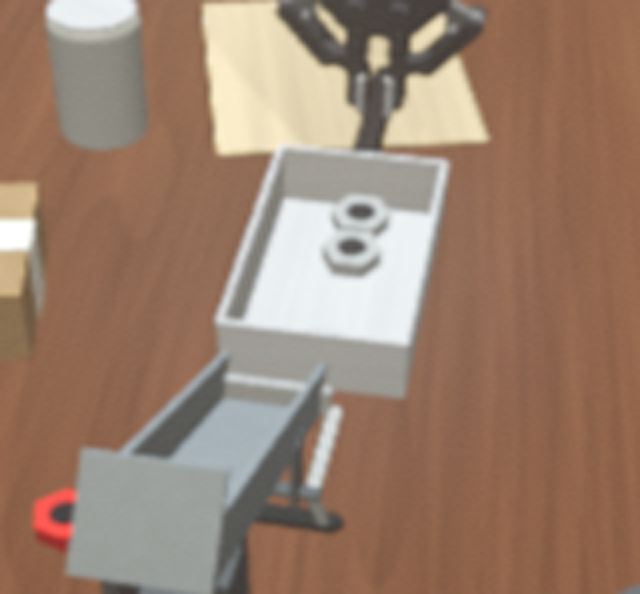

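View pics/w7.png

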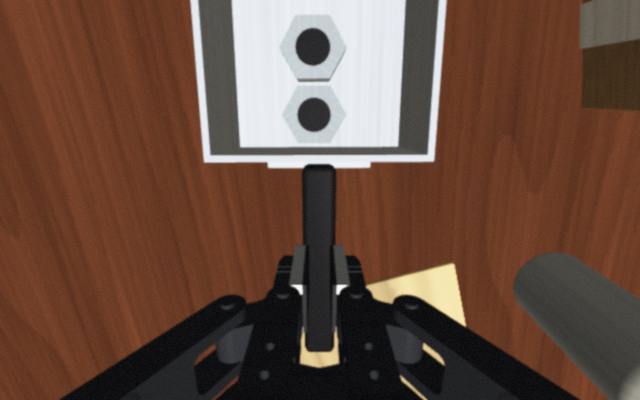

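Request:
{"method": "servo_tool", "body": {
  "increments": [
    [[0,-0.015,0,0],[0,-0.025,0,-3],[0,-0.03,0,-4],[0,-0.03,0,-4],[0,-0.03,0,-3.4],[0,-0.03,0,-2],[0,-0.025,0,0],[0,-0.015,0,0]]
  ]
}}

```text
time_s: 11.57
eef_pos: [0.5478, -0.2956, 0.0944]
eef_rot: [[0.002, -0.192, 0.981], [-0.003, 0.981, 0.192], [-1.0, -0.003, 0.001]]
ft_force: [0.0, 0.1, -5.2]
grip_width: 0.0102
```

```bash
python3 - <<'E'
from h import *
goto(.604,-.441,.094,11.2)
E
```

```text
t 11.5667 p [ 0.5478 -0.2956  0.0944] az 11.08 d_tool [ 0.0009 -0.1535  0.0271] spin -0.12 F [ 0.   0.1 -5.2] w 0.0102 q [25. 47. -1. 96.  1. 37. 34.]
```

Request:
{"method": "servo_tool", "body": {
  "increments": [
    [[0,-0.02,0.004,0],[0,-0.03,0.006,0],[0,-0.035,0.006,0],[0,-0.033,0.006,0],[0,-0.022,0.004,0],[0,-0.012,0,0],[0,0,0,0],[0,0,0,0]]
  ]
}}

```text
time_s: 12.23
eef_pos: [0.6022, -0.4353, 0.0935]
eef_rot: [[-0.001, -0.194, 0.981], [0.001, 0.981, 0.194], [-1.0, 0.001, -0.0]]
ft_force: [-0.2, 0.6, -3.2]
grip_width: 0.0103
```

```bash
python3 - <<'E'
from h import *
goto(.604,-.441,.036,11.2)
cv2.imwrite("pics/t8.png",imaging.camera("top"))
a=imaging.camera("side")
cv2.imwrite("pics/s8.png",cv2.resize(a[100:260,240:400],None,fx=4,fy=3.7,interpolation=cv2.INTER_CUBIC))
E
```

```text
t 12.2333 p [ 0.6022 -0.4353  0.0935] az 11.21 d_tool [ 0.0575 -0.006   0.0006] spin 0.01 F [-0.2  0.6 -3.2] w 0.0103 q [33. 56. -2. 71.  2. 53. 42.]
```

View pics/t8.png

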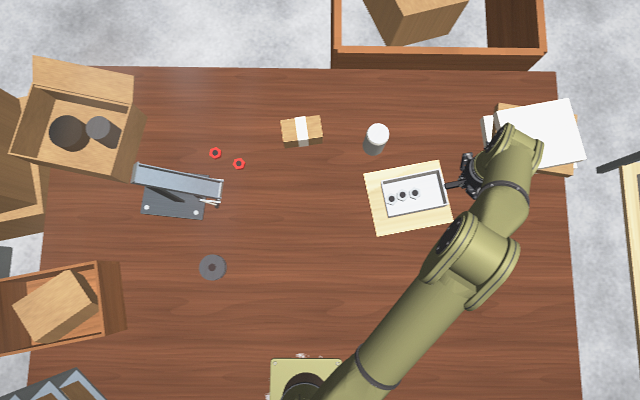

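View pics/s8.png

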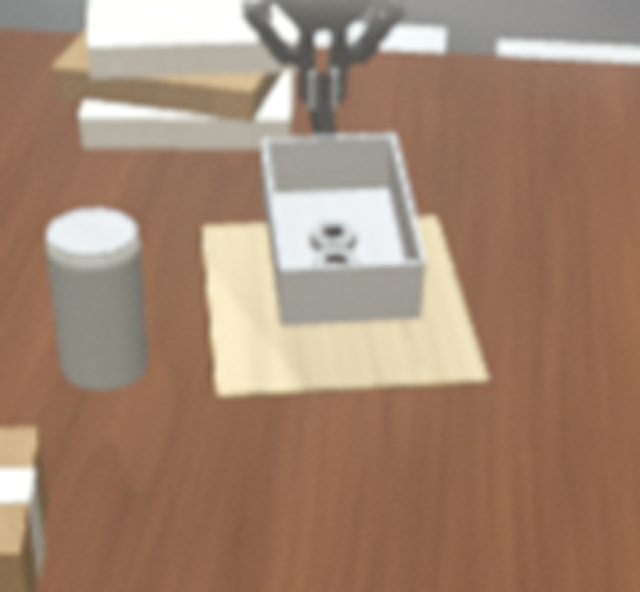

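Request:
{"method": "servo_tool", "body": {
  "increments": [
    [[0.008,-0.006,0,0],[0.012,0,0,0],[0.01,0,0,0],[0.007,0,0,0],[0.004,0,0,0],[0.003,0,0,0],[0,0,0,0]]
  ]
}}

```text
time_s: 12.92
eef_pos: [0.6027, -0.4416, 0.0493]
eef_rot: [[-0.001, -0.194, 0.981], [0.001, 0.981, 0.194], [-1.0, 0.001, -0.001]]
ft_force: [-0.3, 0.3, -3.2]
grip_width: 0.01
```

Request:
{"method": "servo_tool", "body": {
  "increments": [
    [[0.003,0,0,0],[0.002,0,0,0],[0.002,0,0,0],[0.002,0,0,0],[0,0,0,0],[0,0,0,0]]
  ]
}}

```text
time_s: 13.42
eef_pos: [0.6032, -0.4422, 0.0413]
eef_rot: [[0.0, -0.194, 0.981], [0.0, 0.981, 0.194], [-1.0, 0.0, 0.0]]
ft_force: [-0.2, -1.3, -0.8]
grip_width: 0.0101
```

```bash
python3 - <<'E'
from h import *
goto(.604,-.441,.036,11.2)
a=imaging.camera("side")
cv2.imwrite("pics/s9.png",cv2.resize(a[100:260,240:400],None,fx=4,fy=3.7,interpolation=cv2.INTER_CUBIC))
E
```

```text
t 13.4167 p [ 0.6032 -0.4422  0.0413] az 11.17 d_tool [0.0053 0.001  0.001 ] spin -0.03 F [-0.2 -1.3 -0.8] w 0.0101 q [34. 60. -2. 71.  2. 49. 42.]
```

View pics/s9.png

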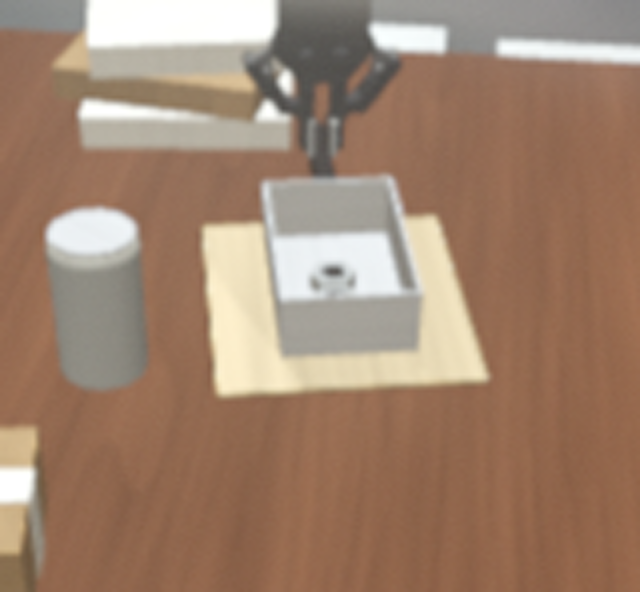

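Request:
{"method": "servo_tool", "body": {
  "increments": [
    [[0.001,0,0,0],[0.001,0,0,0],[0.001,0,0,0],[0.001,0,0,0],[0.001,0,0,0],[0,0,0,0],[0,0,0,0]]
  ]
}}

```text
time_s: 14.05
eef_pos: [0.6033, -0.4423, 0.0368]
eef_rot: [[0.0, -0.194, 0.981], [-0.0, 0.981, 0.194], [-1.0, -0.0, 0.0]]
ft_force: [-1.6, -0.3, 3.7]
grip_width: 0.0099
```

Request:
{"method": "servo_tool", "body": {
  "increments": [
    [[0.001,0,0,0],[0,0,0,0],[0,0,0,0]]
  ],
  "newtons": 20
}}

```text
time_s: 14.3
eef_pos: [0.6035, -0.4426, 0.0365]
eef_rot: [[0.001, -0.194, 0.981], [-0.001, 0.981, 0.194], [-1.0, -0.001, 0.001]]
ft_force: [-2.4, 0.9, 7.1]
grip_width: 0.0102
```

Request:
{"method": "servo_tool", "body": {
  "increments": [
    [[0,0,0,0],[0,0,0,0],[0,0,0,0],[0,0,0,0],[0,0,0,0],[0,0,0,0]]
  ],
  "hand": 0.06
}}

```text
time_s: 14.8
eef_pos: [0.6031, -0.4421, 0.0349]
eef_rot: [[-0.0, -0.194, 0.981], [0.0, 0.981, 0.194], [-1.0, 0.0, -0.0]]
ft_force: [-0.4, 0.2, 0.4]
grip_width: 0.0602
```

Request:
{"method": "servo_tool", "body": {
  "increments": [
    [[-0.01,0,0,0],[-0.02,0,0,0],[-0.03,0,0,0],[-0.03,0,0,0],[-0.03,0,0,0],[-0.03,0,0,0],[0,0,0,0],[0,0,0,0]]
  ]
}}

```text
time_s: 15.47
eef_pos: [0.6046, -0.4433, 0.1888]
eef_rot: [[0.005, -0.194, 0.981], [-0.003, 0.981, 0.194], [-1.0, -0.004, 0.004]]
ft_force: [-0.8, -0.6, 0.2]
grip_width: 0.06
```

```bash
python3 - <<'E'
from h import *
goto(.604,-.441,.2,11.2)
a=imaging.camera("side")
cv2.imwrite("pics/s10.png",cv2.resize(a[100:400,200:450],None,fx=2,fy=2,interpolation=cv2.INTER_CUBIC))
a=imaging.camera("top")
cv2.imwrite("pics/t10.png",cv2.resize(a[100:290,120:480],None,fx=2.2,fy=2.2,interpolation=cv2.INTER_CUBIC))
cv2.imwrite("pics/t10b.png",cv2.resize(a[152:244,352:464],None,fx=6,fy=6,interpolation=cv2.INTER_CUBIC))
E
```

```text
t 15.4667 p [ 0.6046 -0.4433  0.1888] az 11.16 d_tool [-0.0112  0.0023 -0.0001] spin -0.04 F [-0.8 -0.6  0.2] w 0.06 q [33. 51. -2. 65.  2. 63. 43.]
```

View pics/s10.png

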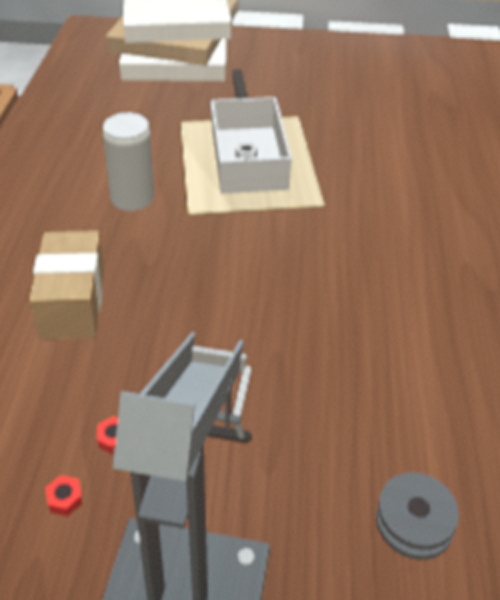

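View pics/t10.png

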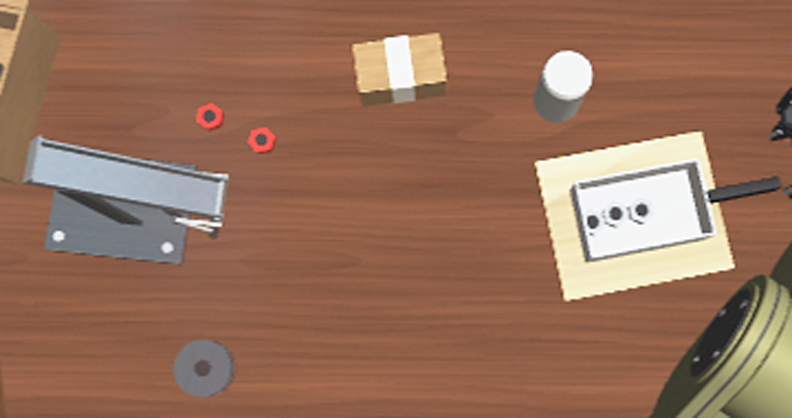

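View pics/t10b.png

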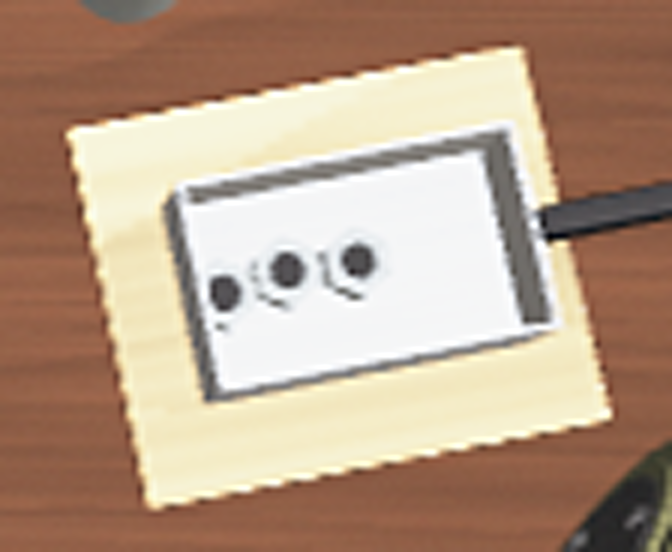

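```bash
python3 - <<'E'
from h import *
C=np.array([at_z("top",352+(a+.5)/6-.5,152+(b+.5)/6-.5,.066) for a,b in [(180,187),(510,125),(553,325),(217,395)]])
print(C.round(4),C.mean(0)-[.578,-.309,0],np.linalg.norm(C-np.roll(C,1,0),axis=1))
workorder.close_job()
E
```

```text
[[ 0.6097 -0.219   0.066 ]
 [ 0.6426 -0.3827  0.066 ]
 [ 0.5428 -0.4004  0.066 ]
 [ 0.507  -0.2355  0.066 ]] [-0.00248304 -0.0003911   0.066     ] [0.10405093 0.16702455 0.10127311 0.16871843]
the job is handed in; nothing more can be done
```

I took the pan by its handle and pushed its end wall against the bar. The gate dropped, and all three nuts slid into the pan. I then drew back, set the pan on the board and let go. I handed the job in with the clock at about 15.5 s, well inside the 51 s limit.

**What the last pictures showed:**
- All three nuts are in the pan, the trough is empty and the gate is shut. No nut shows on the table or the board, apart from the two red look-alikes, which I did not touch.
- The pan's centre measures about 2.5 mm from the board's middle. Its rim measured close to its true size at the height of a pan lying flat, so it sits level.
- The carton, can and pulley show no movement that I could see.
- The arm is clear of everything, with the fingers about 0.19 m above the table.

**What did not match:**
- The pan drooped 3 to 3.5 degrees in the grip while I carried it. I raised it slightly to allow for that, and it levelled out when I pressed it gently onto the board.
- The finger reading stayed at about 10 mm on the 16 mm handle. The wrist picture showed the handle properly held, and the lift confirmed it.

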